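# Load the deburring tumbler and set its dial

### The job

Get the tumbler ready for a steel run: drop the hexagon nut and the hammer head, both steel, into its orange bowl, and the brass bush, which must not go in with steel, into the yellow tin, leaving the tin standing where it is. Then, with all three in their places, turn the black dial clockwise to the third click from its end stop (the third white mark after the red one) and let go. Leave the hammer, the oil bottle and the roll of tape alone.

Things in the scene. Friction and masses are not known exactly. Their poses are not given: they have to be found in the camera images.
- nut_center (a point): Bright steel hexagon nut lying flat on the bench, 36 mm across its flats, 41 mm across corners, 22 mm high, with a 22 mm hole through it; 120 g or so. The point is its centre, half-way up (11 mm above the bench). z is up along the hole; its x axis passes square through the middle of one flat, so pairs of opposite flats lie square to the directions 0, 60 and 120 degrees from x about z.
- hammer_head_center (a point): Steel cross-pein hammer head without handle, dark in the middle with bright ends, lying flat: 64 mm long along its x axis, 24 mm wide along y, 24 mm high; round face at +x, thinner (12 mm high) pein at -x; 220 g or so. The point is 12 mm above the bench at the middle of its square body (body from x -17 to +17 mm), which is the place to grip, across y, and is close to the centre of mass.
- bush_center (a point): Brass turned bush standing upright: 30 mm diameter, 34 mm high, stepped to 22 mm diameter over the top 6 mm; 150 g or so. The point is its centre, half-way up (17 mm above the bench); z is its axis.
- nut: The nut's own body, for its speed and contacts; origin at the centre of its underside.
- hammer_head: The hammer head's own body; origin on its underside, below hammer_head_center.
- bush: The brass bush's own body; origin at the centre of its underside.
- tumbler: Bench-top deburring tumbler, fixed to the bench; its place and yaw differ each time. Round blue drive base 176 mm across and 62 mm high carrying an empty orange bowl; origin on the bench on the bowl's axis, z up. A grey control console, 120 x 120 mm and 52 mm high, is joined to it, centred at (-60, -175) mm in this frame, with the dial upright on its top.
- bowl_rim (a point): Centre of the bowl's open mouth, 165 mm above the bench; the mouth is 170 mm across inside, wall 5 mm.
- bowl_floor (a point): Centre of the bowl's flat inner floor, 84 mm above the bench, about 120 mm across; the walls flare outward to the rim.
- tin: Loose open yellow tin, 400 g, 70 mm high, 106 mm across at the rim, 100 mm at the foot, wall 4 mm; origin under its centre on the bench, z up. It slides if pushed.
- tin_rim (a point): Centre of the tin's open mouth, 70 mm above the bench; 98 mm across inside.
- tin_floor (a point): Centre of the tin's inner floor, 5 mm above the bench, 92 mm across.
- selector (a joint): Angle of the black dial in rad, growing clockwise seen from above. 0 is the end stop (white pointer line at the red mark); it clicks into a sprung detent every 0.42 rad, up to 6 clicks (2.52, other stop). So one click is 0.42, two 0.84, three 1.26. It starts at the end stop or one click on. It needs about 0.1 N m to pass a click and, let go, settles into the nearest one.
- selector_grip (a point): Point on the dial's axis at gripping height, 79 mm above the bench, turning with the dial. The grip is an upright bar 42 mm long along this point's x axis, 14 mm wide along y, rising from 8 mm above to 38 mm above the dial's foot, top 91 mm above the bench; below it a disc 44 mm across, its top 61 mm above the bench. The white pointer is at the -x end. Axis vertical, z up.
- hammer: Bystander: hand hammer 280 mm long lying on the bench; to be left alone.
- oil: Bystander: green oil bottle, 60 mm across, 130 mm high, standing; to be left alone.
- tape: Bystander: blue roll of tape, 90 mm across, 25 mm high, lying flat; to be left alone.
Not all that is in view belongs to the job. There is more than one size of the hammer_head; the job needs the smaller. Of the things that look like the bush, take the one that is farthest to the robot's right at the start.

How it is judged:
By the outcome, as a careful person would: the job done as asked, in the order asked, and still so for the second after the job is handed in, with the robot touching nothing.
It also fails if it takes over 72 s, if anything falls off the work surface, if the arm or the gripper's body presses on something with over 40 N, if the wrist force passes 120 N, or if a joint passes its speed limit or range.

### The arm

A 6-joint arm with a two-finger parallel gripper is mounted at the origin on the work surface. World frame = base frame: x ahead of the robot, y to its left, z up, the work surface at z = 0. Lengths are in m, angles in rad, forces in N, time in s.
With the tool pointing down it reaches from about 0.325 to 0.9 m from the base axis. Payload 6.1 kg.
Tool frame: the origin (TCP) lies midway between the tips of the shut fingers; the grasp point (between the pads) lies 19 mm behind it (robot.grip_depth is the distance from the TCP to the grasp point, in m); z points along the fingers, x is the direction in which the jaws open and shut, and the axes are right-handed (so a half turn about z gives the same grasp; the last joint's range is limited). The gripper opens to 85 mm and grips with 20 to 120 N. Pads are 22 mm wide; open, the fingers measure 114 mm over their backs; the gripper's body (76 mm by 85 mm) begins 54 mm behind the grasp point. The pads swing forward as they close: fully open they stand 13 mm farther back than shut.
Start: joints at [-1.461, 0.22, 1.526, -0, 1.395, -0.126], TCP at [0.146, -0.608, 0.231] pointing down, gripper open.
Joint ranges: [-2.98, 2.98], [-0.91, 2.08], [0.09, 2.57], [-1.24, 4.39], [0.2, 2.65], [-2.68, 2.68]. Speed limits (rad/s): [2.57, 2.57, 3.01, 3.14, 3.14, 3.14].

### API

Orientations are given as [roll, pitch, yaw] about the fixed x, y, z axes, in that order (R = Rz(yaw) Ry(pitch) Rx(roll)).
In Python, from workcell import robot, eyes, close_job, models gives the robot as it stands.
- The arm moves only by the tool step_arm, never from a script. Its argument "motion" is a list of rows, each an object with "xyz": the shift along the tool's x, y, z scaled (see below), a list of three; "dr": the turn, a rotation vector about the tool's x, y, z scaled (see below), a list of three; "hand": the opening, from 0 (shut) to 1 (fully open). A call has 1 to 8 rows; each row is the pose to reach, as a shift and turn from the pose measured when the call began, along the tool's axes at that moment; what a row does not reach only later rows make up. The controller multiplies each number of a shift by 0.5 m and each number of a turn by 90 degrees. A row lasts 1/12 s, in which the tool goes at most 41.7 mm and 7.16 degrees, less where a joint would pass 70% of its speed; a pose out of reach is approached as far as the arm can. A call with a number of a shift or a turn outside -1 to 1 is refused whole. A call with a gripper value outside its range is refused whole. The fingers move at their own pace and stop on an object; "squeeze" is the grip in N (left out, the last holds). Time passes only in rows, so rows that repeat a pose let the fingers close. It gives the time, the measured TCP pose, the force and the opening at its end, in the units of the state.
- robot.observe(): the state, without advancing time (a new reading comes with each control period).
- eyes.camera(name): name is "side" or "top"; returns a dict with "frame" (400x640x3 uint8, blue, green, red), "camera_matrix" (3x3 intrinsics, pixels), "distortion" ([k1, k2, p1, p2, k3] as OpenCV has them; the pictures are not rectified), "R" (3x3) and "t" (3): a world point X has camera coordinates R X + t. Camera axes: x right, y down, z forward; pixel columns grow to the right and rows downward; lengths in m; the calibration is good to about 2 mm. A picture is of the moment at which its call begins. There is no depth.
- close_job(): hands the job in, once; it reports no verdict.
Trained networks look in the newest picture that a camera, given by its name, has taken for a name from the list of things; names that differ only in an ending like _2 or _b are one class to them, and where a whole thing is asked for, a point or a joint stands for the part that bears it (a point fixed in the world has none). Each returns a list of dicts, best first, with "conf" (0 to 1); they miss things now and then, are a little off and sometimes report something else, mostly with a low value. They report only what shows in the picture. A call takes as long as a camera call. They do not tell look-alikes from the thing itself.
- models.spot_in(thing, camera): "box" ([left, top, width, height] in pixels, round what is visible of it).
- models.masks_of(thing, camera): "region" (400x640 bool, what is visible of it) and "box" ([left, top, width, height] in pixels, round what is visible of it).
- models.landmark_of(thing, camera): "uv" ([column, row] in pixels: a listed point, or the origin of a listed thing).
The state is a dict: "t": time; "qpos": joint angles; "qvel": joint speeds; "joint_torque": joint torques, N m; "position": TCP position; "eef_rot": TCP orientation; "contact_force": force on the tool from outside, world axes, zero at the start; "moment": the same for the moment, N m; "gripper_width": finger opening in m.
Only numpy, scipy, OpenCV 4.12 (cv2) and the standard library are available. Lean on these libraries where they do the work, as an engineer would, in place of code of your own. Each camera call takes 0.05 s, during which the arm holds its last target. There are 200 camera calls.

## Working session

There is one attempt and no reset: what is moved stays moved. The work goes in short steps, Python scripts to look and compute and a tool call to move; the robot and the scene stay as the last step left them, time stands still between calls to the robot, and variables do not carry over. Pictures are saved under pics/ and viewed, about 8 in all and at most 12, crops included, and the job is handed in when it is done.

Besides the shell and the picture viewer there is one more tool, called as name([rows], argument=value, ...), one row to a line, values as JSON. step_arm: Moves the arm, as the interface text tells. Shifts and turns lie within -1 to 1; 1 stands for 0.5 m of shift or 90 degrees of turn. Its arguments: {"type":"object","properties":{"motion":{"type":"array","items":{"type":"object","properties":{"xyz":{"type":"array","items":{"type":"number"}},"dr":{"type":"array","items":{"type":"number"}},"hand":{"type":"number"}}}},"squeeze":{"type":"number"}},"required":["motion"]}

```bash
mkdir -p pics; cat > h.py <<'E'
import numpy as np, cv2
from workcell import robot, eyes, close_job, models
def ray(c,uv):
    p=cv2.undistortPoints(np.array([[uv]],float),c["camera_matrix"],np.array(c["distortion"],float))[0,0]
    R=np.array(c["R"]);t=np.array(c["t"]);return -R.T@t, R.T@np.array([p[0],p[1],1])
def at(c,uv,z):
    o,d=ray(c,uv);return o+d*(z-o[2])/d[2]
def proj(c,X):
    return cv2.projectPoints(np.array([X],float),cv2.Rodrigues(np.array(c["R"]))[0],np.array(c["t"],float),np.array(c["camera_matrix"]),np.array(c["distortion"],float))[0][0,0]
E
python3 - <<'E'
from h import *
z=dict(nut_center=.011,hammer_head_center=.012,bush_center=.017,bowl_rim=.165,tin_rim=.07,tin=0,tumbler=0,selector_grip=.079,hammer=0.01,oil=0,tape=.0)
for n in("top","side"):
    c=eyes.camera(n);cv2.imwrite(f"pics/{n}0.png",c["frame"])
    print(n,"cam at",(-np.array(c["R"]).T@np.array(c["t"])).round(2))
    for k,h in z.items():
        for r in models.landmark_of(k,n):
            if r["conf"]>.15: print(k,np.round(r["uv"]),round(r["conf"],2),at(c,r["uv"],h).round(3)[:2])
print(robot.observe())
E
```

```text
top cam at [ 0.37 -0.01  1.48]
nut_center [456. 215.] 0.45 [ 0.508 -0.423]
hammer_head_center [381. 277.] 0.83 [ 0.321 -0.186]
hammer_head_center [392. 240.] 0.67 [ 0.433 -0.222]
bush_center [396. 205.] 0.61 [ 0.541 -0.234]
bush_center [375. 205.] 0.41 [ 0.541 -0.17 ]
bowl_rim [267. 167.] 0.73 [0.635 0.149]
bowl_rim [267. 174.] 0.31 [0.614 0.148]
bowl_rim [222. 253.] 0.28 [0.395 0.271]
tin_rim [216. 248.] 0.88 [0.409 0.31 ]
tin [222. 250.] 0.96 [0.405 0.305]
tin [217. 251.] 0.56 [0.403 0.321]
tin [265. 173.] 0.32 [0.647 0.172]
tumbler [274. 181.] 0.94 [0.622 0.146]
selector_grip [322. 206.] 0.62 [ 0.533 -0.005]
hammer [397. 145.] 0.72 [ 0.733 -0.246]
hammer [221. 249.] 0.32 [0.408 0.308]
hammer [222. 250.] 0.29 [0.406 0.303]
oil [196. 196.] 0.8 [0.576 0.394]
oil [216. 253.] 0.74 [0.397 0.326]
tape [442. 170.] 0.75 [ 0.654 -0.387]
side cam at [ 0.36 -0.95  0.84]
nut_center [352. 363.] 0.62 [ 0.509 -0.41 ]
hammer_head_center [260. 300.] 0.77 [ 0.328 -0.189]
bush_center [351. 302.] 0.5 [ 0.546 -0.246]
bush_center [345. 278.] 0.46 [ 0.548 -0.165]
bowl_rim [346. 166.] 0.83 [0.621 0.138]
b
[... 445 characters left out ...]
654 -0.381]
{'t': 1.2, 'qpos': array([-1.46108836e+00,  2.20367842e-01,  1.52648881e+00, -2.75531780e-06,
        1.39472230e+00, -1.26114069e-01]), 'qvel': array([-4.10090074e-05, -1.26906841e-03,  1.27027987e-03, -3.04855160e-04,
       -1.03229184e-03, -1.29857292e-03]), 'joint_torque': array([-8.94650634e-05, -4.96853793e+01, -3.89728832e+01, -1.13451406e-04,
        8.93014349e-04, -1.76009803e-05]), 'position': array([ 0.14601253, -0.60769776,  0.23132551]), 'eef_rot': array([ 3.14158824e+00, -1.32458090e-05, -1.33497381e+00]), 'contact_force': array([-0.14521873, -0.50931583, -0.11135094]), 'moment': array([ 0.0082803 ,  0.02798743, -0.00474288]), 'gripper_width': 0.08512781396651072}
```

View pics/top0.png

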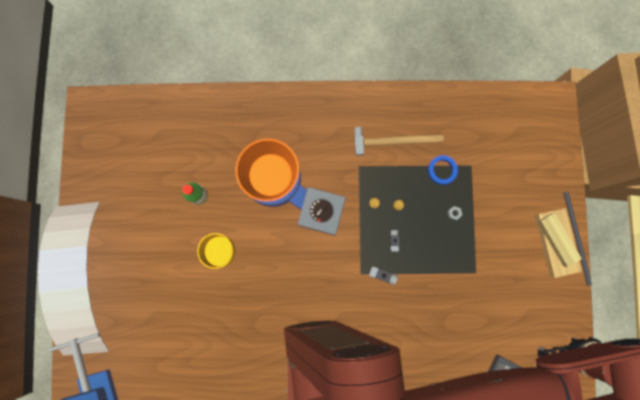

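View pics/side0.png

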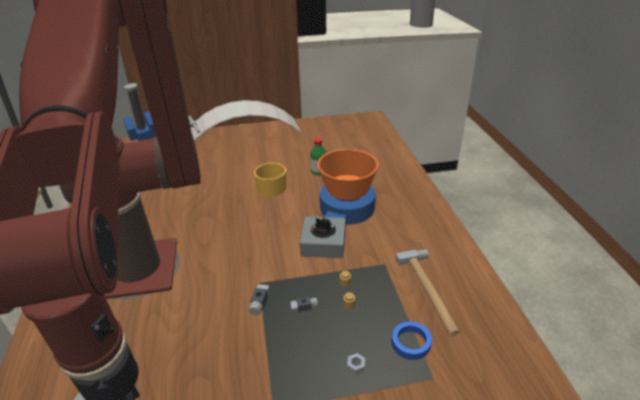

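The top view has the robot's right at image right. Candidates there:
- **Bushes:** (375,203) and (399,205). The right-hand one is wanted.
- **Hammer heads:** (395,240) and (383,275). The smaller is wanted.
- **Nut:** (455,213), only one.

I'll check these in one close crop.

```bash
python3 - <<'E'
from h import *
t=cv2.imread("pics/top0.png");s=cv2.imread("pics/side0.png")
f=lambda i,x,y,w,h,k:cv2.resize(i[y:y+h,x:x+w],(w*k,h*k),interpolation=cv2.INTER_CUBIC)
a=f(t,360,190,110,100,4);b=f(s,240,262,130,110,4)
h_=max(a.shape[0],b.shape[0]);c=np.zeros((h_,800,3),np.uint8)
a=cv2.resize(a,(400,364));b=cv2.resize(b,(400,338));d=f(t,297,182,50,56,4);e=f(s,298,208,50,50,4)
o=np.zeros((600,800,3),np.uint8);o[:364,:400]=a;o[:338,400:]=b;o[370:594,:200]=d;o[370:570,400:600]=e
cv2.imwrite("pics/crop1.png",o)
for n in("top","side"):
    c=eyes.camera(n)
    for k,z in(("hammer_head",.02),("nut",.022),("bush",.028)):
        for r in models.masks_of(k,n):
            if r["conf"]<.3: continue
            ys,xs=np.nonzero(r["region"]);P=np.array([at(c,(x,y),z)[:2] for x,y in zip(xs,ys)]);m=P.mean(0);w,v=np.linalg.eigh(np.cov((P-m).T))
            q=v[:,1];ext=[np.ptp((P-m)@v[:,i]).round(3) for i in(1,0)]
            print(n,k,round(r["conf"],2),r["box"],m.round(3),"yaw",np.degrees(np.arctan2(q[1],q[0])).round(1),"ext",ext)
E
```

```text
top hammer_head 0.75 [373.0, 265.9, 23.1, 19.8] [ 0.327 -0.19 ] yaw 68.4 ext [np.float64(0.084), np.float64(0.03)]
top hammer_head 0.58 [389.0, 231.9, 9.5, 20.4] [ 0.433 -0.226] yaw -178.7 ext [np.float64(0.062), np.float64(0.026)]
top nut 0.53 [447.0, 205.6, 16.0, 13.4] [ 0.516 -0.415] yaw 127.8 ext [np.float64(0.043), np.float64(0.04)]
top bush 0.62 [367.2, 199.1, 10.6, 12.6] [ 0.545 -0.164] yaw 162.7 ext [np.float64(0.032), np.float64(0.029)]
top bush 0.44 [392.5, 200.1, 14.2, 13.3] [ 0.539 -0.24 ] yaw 125.6 ext [np.float64(0.031), np.float64(0.027)]
side hammer_head 0.62 [292.9, 294.7, 27.5, 17.5] [ 0.431 -0.232] yaw 176.4 ext [np.float64(0.068), np.float64(0.045)]
side nut 0.53 [349.2, 355.6, 18.1, 20.6] [ 0.513 -0.42 ] yaw 72.7 ext [np.float64(0.052), np.float64(0.034)]
side bush 0.76 [341.4, 292.2, 16.1, 16.7] [ 0.538 -0.249] yaw 74.0 ext [np.float64(0.051), np.float64(0.031)]
side bush 0.72 [289.5, 299.2, 25.7, 10.8] [ 0.431 -0.237] yaw -179.7 ext [np.float64(0.062), np.float64(0.039)]
side bush 0.62 [340.4, 272.3, 10.8, 14.8] [ 0.546 -0.176] yaw 74.1 ext [np.float64(0.054), np.float64(0.027)]
```

View pics/crop1.png

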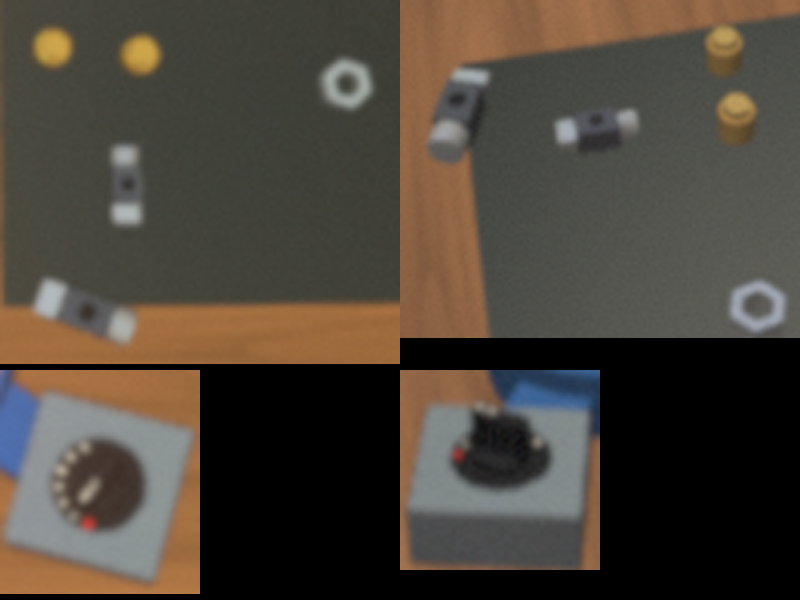

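The crop confirms the choices:
- **Head:** the one on the mat at (395,240) is about 62 mm long, so it is the smaller. The other is about 84 mm.
- **Bush:** the right-hand one at (399,205).
- **Nut:** (455,213).
- **Dial:** its pointer looks to be near the first white mark.

Next is a finer fit of the nut, bush and dial.

```bash
cat >> h.py <<'E'
def go(x,y,z,yawdeg=None,hand=None):
    "numbers for a down-pointing target pose, from the present pose"
    from scipy.spatial.transform import Rotation as Ro
    s=robot.observe();R=Ro.from_euler("xyz",s["eef_rot"]);p=np.array(s["position"])
    d=R.inv().apply(np.array([x,y,z])-p)/.5
    yaw=s["eef_rot"][2] if yawdeg is None else np.radians(yawdeg)
    rv=(R.inv()*Ro.from_euler("xyz",[np.pi,0,yaw])).as_rotvec()/(np.pi/2)
    print("xyz",d.round(3).tolist(),"dr",rv.round(3).tolist())
E
python3 - <<'E'
from h import *
from scipy.optimize import minimize
C={n:eyes.camera(n) for n in("top","side")};K=6
def seg(n,box,f):
    x,y,w,h=box;im=cv2.resize(C[n]["frame"][y:y+h,x:x+w],None,fx=K,fy=K,interpolation=cv2.INTER_CUBIC)
    v=f(im.astype(float));bg=np.median(v);fg=np.percentile(v,97);m=(v>(bg+fg)/2).astype(np.uint8)
    cs,_=cv2.findContours(m,cv2.RETR_EXTERNAL,cv2.CHAIN_APPROX_NONE);c=max(cs,key=cv2.contourArea)
    o=np.zeros_like(m);cv2.drawContours(o,[c],-1,1,-1);return o
def fit(obs,pts,x0):
    def cost(p):
        s=0
        for n,box,m in obs:
            uv=np.array([proj(C[n],X) for X in pts(p)]);uv=((uv-box[:2]+.5)*K-.5)
            h=cv2.convexHull((uv*16).astype(np.int32));o=np.zeros_like(m);cv2.fillConvexPoly(o,h,1,shift=4)
            s+=1-(o&m).sum()/(o|m).sum()
        return s
    return minimize(cost,x0,method="Nelder-Mead",options=dict(initial_simplex=[x0]+[list(np.array(x0)+d) for d in np.diag([.008,.008,.25][:len(x0)])]))
gray=lambda i:i.mean(2)
sat=lambda i:i[...,2]-i[...,0]
B={"top":(442,201,28,26),"side":(340,345,34,36)}
def nut(p):
    a=p[2]+np.radians(30+60*np.arange(6));return [(p[0]+.0208*np.cos(t),p[1]+.0208*np.sin(t),z) for t in a for z in(0,.022)]
for cams in(("top",),("side",),("top","side")):
    rs=[fit([(n,np.array(B[n]),seg(n,B[n],gray)) for n in cams],nut,[.512,-.417,y]) for y in(0,.5)]
    print("nut",cams,[(r.x[:2].round(4),np.degrees(r.x[2]).round(1),round(r.fun,3)) for r in rs])
B={"top":(388,194,22,22),"side":(338,288,24,26)}
th=np.linspace(0,6.28,20)
cyl=lambda p:[(p[0]+r*np.cos(t),p[1]+r*np.sin(t),z) for t in th for r,z in((.015,0),(.015,.028),(.011,.034))]
for cams in(("top",),("side",),("top","side")):
    r=fit([(n,np.array(B[n]),seg(n,B[n],sat)) for n in cams],cyl,[.541,-.240]);print("bush",cams,r.x.round(4),round(r.fun,3))
# head: bright ends
for n,b in(("top",(384,226,22,28)),("side",(286,290,36,24))):
    x,y,w,h=b;g=C[n]["frame"][y:y+h,x:x+w].mean(2);m=(g>(np.median(g)+g.max())/2).astype(np.uint8)
    k,l,st,ce=cv2.connectedComponentsWithStats(m)
    print("head",n,[(st[i,4],at(C[n],ce[i]+[x,y],.02)[:2].round(3)) for i in range(1,k)])
# dial
b=(300,190,44,42);x,y,w,h=b;f=C["top"]["frame"][y:y+h,x:x+w].astype(float)
red=(f[...,2]-f[...,1]>60)&(f[...,2]-f[...,0]>60)
print("red",at(C["top"],np.argwhere(red).mean(0)[::-1]+[x,y],.061)[:2].round(4) if red.any() else None)
m=seg("top",b,lambda i:-i.mean(2))
ys,xs=np.nonzero(m);u=((np.array([(xs.min()+xs.max())/2,(ys.min()+ys.max())/2])+.5)/K-.5)+[x,y];print("disc px",u,"size px",np.ptp(xs)/K,np.ptp(ys)/K,at(C["top"],u,.061)[:2].round(4))
print("grip side",[ (r["uv"],round(r["conf"],2),at(C["side"],r["uv"],.079)[:2].round(3)) for r in models.landmark_of("selector_grip","side")])
o=cv2.resize(C["top"]["frame"][y:y+h,x:x+w],None,fx=13,fy=13,interpolation=cv2.INTER_CUBIC);cv2.imwrite("pics/dial.png",o)
go(.512,-.417,.12,-90)
E
```

```text
nut ('top',) [(array([ 0.5166, -0.4196]), np.float64(-16.3), np.float64(0.059)), (array([ 0.5166, -0.4196]), np.float64(43.5), np.float64(0.057))]
nut ('side',) [(array([ 0.5181, -0.4031]), np.float64(-14.1), np.float64(0.296)), (array([ 0.5182, -0.4042]), np.float64(-22.3), np.float64(0.291))]
nut ('top', 'side') [(array([ 0.5164, -0.4184]), np.float64(-13.9), np.float64(0.538)), (array([ 0.5163, -0.4182]), np.float64(42.8), np.float64(0.537))]
bush ('top',) [ 0.5421 -0.2424] 0.096
bush ('side',) [ 0.5418 -0.236 ] 0.231
bush ('top', 'side') [ 0.5417 -0.2415] 0.419
head top [(np.int32(28), array([ 0.456, -0.225])), (np.int32(38), array([ 0.408, -0.226]))]
head side [(np.int32(27), array([ 0.456, -0.224])), (np.int32(41), array([ 0.407, -0.227]))]
red [0.493 0.004]
disc px [322.41666667 210.25      ] size px 20.0 22.333333333333332 [ 0.5219 -0.0075]
grip side [([324.4, 222.1], 0.65, array([ 0.527, -0.003]))]
xyz [-0.2, -0.801, 0.223] dr [0.0, -0.0, 0.15]
```

View pics/dial.png

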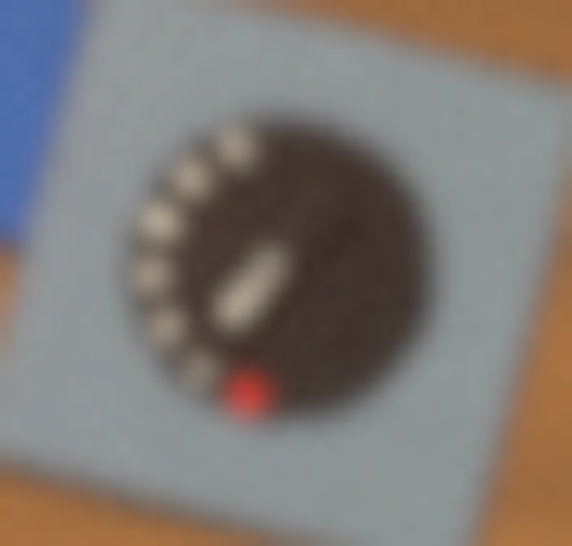

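The nut fits at (0.516, -0.419) with yaw about -15°, so the present jaw yaw of -76.5° is already square to a pair of flats. The dial pointer is at click one: red is 14° left of down, and both the pointer and the first mark are at about 38°. That leaves two clicks, 48° clockwise. Starting the first reach.

step_arm([
  {"xyz": [-0.197,-0.806,0.26],"dr": [0,0,0],"hand": 1},
  {"xyz": [-0.197,-0.806,0.26],"dr": [0,0,0],"hand": 1},
  {"xyz": [-0.197,-0.806,0.26],"dr": [0,0,0],"hand": 1},
  {"xyz": [-0.197,-0.806,0.26],"dr": [0,0,0],"hand": 1},
  {"xyz": [-0.197,-0.806,0.26],"dr": [0,0,0],"hand": 1},
  {"xyz": [-0.197,-0.806,0.26],"dr": [0,0,0],"hand": 1},
  {"xyz": [-0.197,-0.806,0.26],"dr": [0,0,0],"hand": 1},
  {"xyz": [-0.197,-0.806,0.26],"dr": [0,0,0],"hand": 1},
], squeeze=50)

```text
t: 2.42
position: [0.4304, -0.461, 0.1313]
eef_rot: [-3.141, -0.0, -1.335]
contact_force: [-0.2, -0.4, 0.1]
gripper_width: 0.0853
```

```bash
python3 -c "
from h import *
go(.515,-.418,.08,-75);go(.515,-.418,.004,-75)"
```

```text
xyz [-0.044, -0.185, 0.103] dr [-0.0, -0.0, -0.017]
xyz [-0.044, -0.185, 0.255] dr [-0.0, -0.0, -0.017]
```

step_arm([
  {"xyz": [-0.044,-0.185,0.1],"dr": [0,0,-0.017],"hand": 1},
  {"xyz": [-0.044,-0.185,0.1],"dr": [0,0,-0.017],"hand": 1},
  {"xyz": [-0.044,-0.185,0.1],"dr": [0,0,-0.017],"hand": 1},
  {"xyz": [-0.044,-0.185,0.1],"dr": [0,0,-0.017],"hand": 0.8},
  {"xyz": [-0.044,-0.185,0.17],"dr": [0,0,-0.017],"hand": 0.8},
  {"xyz": [-0.044,-0.185,0.22],"dr": [0,0,-0.017],"hand": 0.8},
  {"xyz": [-0.044,-0.185,0.255],"dr": [0,0,-0.017],"hand": 0.8},
  {"xyz": [-0.044,-0.185,0.255],"dr": [0,0,-0.017],"hand": 0.8},
])

```text
t: 3.08
position: [0.5122, -0.4158, -0.0009]
eef_rot: [3.138, 0.006, -1.309]
contact_force: [-0.8, 0.9, -0.1]
gripper_width: 0.0685
```

step_arm([
  {"xyz": [0,0,0],"dr": [0,0,0],"hand": 0},
  {"xyz": [0,0,0],"dr": [0,0,0],"hand": 0},
  {"xyz": [0,0,0],"dr": [0,0,0],"hand": 0},
  {"xyz": [0,0,0],"dr": [0,0,0],"hand": 0},
  {"xyz": [0,0,0],"dr": [0,0,0],"hand": 0},
  {"xyz": [0,0,0],"dr": [0,0,0],"hand": 0},
  {"xyz": [0,0,0],"dr": [0,0,0],"hand": 0},
  {"xyz": [0,0,0],"dr": [0,0,0],"hand": 0},
])

```text
t: 3.75
position: [0.5129, -0.4169, 0.0009]
eef_rot: [3.139, 0.004, -1.309]
contact_force: [-1.3, -0.4, 6.6]
gripper_width: 0.0353
```

Width 35.3 mm means the nut is held across its flats. Lifting and carrying it to the bowl.

step_arm([
  {"xyz": [0,0,-0.08],"dr": [0,0,0],"hand": 0},
  {"xyz": [0,0,-0.16],"dr": [0,0,0],"hand": 0},
  {"xyz": [-0.1,0,-0.24],"dr": [0,0,0],"hand": 0},
  {"xyz": [-0.2,-0.1,-0.32],"dr": [0,0,0],"hand": 0},
  {"xyz": [-0.8,-0.35,-0.5],"dr": [0,0,0],"hand": 0},
  {"xyz": [-0.8,-0.35,-0.5],"dr": [0,0,0],"hand": 0},
  {"xyz": [-0.8,-0.35,-0.5],"dr": [0,0,0],"hand": 0},
  {"xyz": [-0.8,-0.35,-0.5],"dr": [0,0,0],"hand": 0},
])

```text
t: 4.42
position: [0.5437, -0.1951, 0.1822]
eef_rot: [3.139, 0.004, -1.309]
contact_force: [1.0, 0.4, -1.4]
gripper_width: 0.0347
```

```bash
python3 -c "
from h import *
go(.62,.15,.26)"
```

```text
xyz [-0.628, -0.326, -0.154] dr [0.002, 0.003, 0.0]
```

step_arm([
  {"xyz": [-0.06,-0.03,-0.08],"dr": [0,0,0],"hand": 0},
  {"xyz": [-0.63,-0.326,-0.16],"dr": [0,0,0],"hand": 0},
  {"xyz": [-0.63,-0.326,-0.16],"dr": [0,0,0],"hand": 0},
  {"xyz": [-0.63,-0.326,-0.16],"dr": [0,0,0],"hand": 0},
  {"xyz": [-0.63,-0.326,-0.16],"dr": [0,0,0],"hand": 0},
  {"xyz": [-0.63,-0.326,-0.16],"dr": [0,0,0],"hand": 0},
  {"xyz": [-0.63,-0.326,-0.16],"dr": [0,0,0],"hand": 0},
  {"xyz": [-0.63,-0.326,-0.16],"dr": [0,0,0],"hand": 0},
])

```text
t: 5.08
position: [0.6109, 0.1135, 0.2572]
eef_rot: [3.139, 0.004, -1.309]
contact_force: [1.0, 0.1, -1.0]
gripper_width: 0.0353
```

```bash
python3 -c "
from h import *
c=eyes.camera('top');s=eyes.camera('side');cv2.imwrite('pics/ab.png',np.vstack([c['frame'][100:300,160:460],s['frame'][80:280,220:520]]))
go(.622,.15,.26);go(.622,.15,.13)
for n,q in(('top',c),('side',s)):
  for k,z in (('bowl_rim',.165),('bowl_floor',.084)):
    for r in models.landmark_of(k,n)[:1]: print(n,k,r['conf'],at(q,r['uv'],z))
"
```

```text
xyz [-0.057, -0.037, -0.003] dr [-0.0, 0.004, -0.0]
xyz [-0.055, -0.037, 0.257] dr [-0.0, 0.004, -0.0]
top bowl_rim 0.9 [0.63438918 0.14771798 0.165     ]
top bowl_floor 0.95 [0.6277768  0.15061616 0.084     ]
side bowl_rim 0.96 [0.62181674 0.14198865 0.165     ]
side bowl_floor 0.17 [ 0.53087126 -0.30079343  0.084     ]
```

step_arm([
  {"xyz": [-0.046,-0.07,0],"dr": [0,0,0],"hand": 0},
  {"xyz": [-0.046,-0.07,0.08],"dr": [0,0,0],"hand": 0},
  {"xyz": [-0.046,-0.07,0.16],"dr": [0,0,0],"hand": 0},
  {"xyz": [-0.046,-0.07,0.25],"dr": [0,0,0],"hand": 0},
  {"xyz": [-0.046,-0.07,0.26],"dr": [0,0,0],"hand": 0},
  {"xyz": [-0.046,-0.07,0.26],"dr": [0,0,0],"hand": 0.65},
  {"xyz": [-0.046,-0.07,0.26],"dr": [0,0,0],"hand": 0.65},
  {"xyz": [-0.046,-0.07,0.26],"dr": [0,0,0],"hand": 0.65},
])

```text
t: 6.05
position: [0.6405, 0.1415, 0.1302]
eef_rot: [-3.14, 0.003, -1.31]
contact_force: [0.4, 0.3, 0.8]
gripper_width: 0.0552
```

```bash
python3 -c "
from h import *
go(.542,-.242,.27,-75);go(.432,-.226,.2,-90)"
```

```text
xyz [0.69, 0.387, -0.282] dr [-0.001, 0.002, -0.001]
xyz [0.603, 0.592, -0.142] dr [-0.001, 0.002, 0.166]
```

step_arm([
  {"xyz": [0,0,-0.08],"dr": [0,0,0],"hand": 0.65},
  {"xyz": [0,0,-0.16],"dr": [0,0,0],"hand": 0.65},
  {"xyz": [0.06,0.05,-0.24],"dr": [0,0,0],"hand": 0.65},
  {"xyz": [0.6,0.59,-0.14],"dr": [0,0,0.15],"hand": 0.8},
  {"xyz": [0.6,0.59,-0.14],"dr": [0,0,0.15],"hand": 0.8},
  {"xyz": [0.6,0.59,-0.14],"dr": [0,0,0.15],"hand": 0.8},
  {"xyz": [0.6,0.59,-0.14],"dr": [0,0,0.15],"hand": 0.8},
  {"xyz": [0.6,0.59,-0.14],"dr": [0,0,0.15],"hand": 0.8},
])

```text
t: 6.72
position: [0.5254, -0.0665, 0.2222]
eef_rot: [-3.133, 0.001, -1.546]
contact_force: [-0.1, -1.7, 0.4]
gripper_width: 0.0683
```

```bash
python3 -c "
from h import *
go(.432,-.226,.1,-88);go(.432,-.226,.006,-88)"
```

```text
xyz [0.314, 0.197, 0.243] dr [-0.005, 0.0, -0.006]
xyz [0.315, 0.198, 0.431] dr [-0.005, 0.0, -0.006]
```

step_arm([
  {"xyz": [0.314,0.197,0.22],"dr": [0,0,0],"hand": 0.7},
  {"xyz": [0.314,0.197,0.22],"dr": [0,0,0],"hand": 0.7},
  {"xyz": [0.314,0.197,0.22],"dr": [0,0,0],"hand": 0.7},
  {"xyz": [0.314,0.197,0.22],"dr": [0,0,0],"hand": 0.7},
  {"xyz": [0.314,0.197,0.22],"dr": [0,0,0],"hand": 0.7},
  {"xyz": [0.314,0.197,0.25],"dr": [0,0,0],"hand": 0.7},
  {"xyz": [0.314,0.197,0.31],"dr": [0,0,0],"hand": 0.7},
  {"xyz": [0.314,0.197,0.31],"dr": [0,0,0],"hand": 0.7},
])

```text
t: 7.38
position: [0.4307, -0.2261, 0.0649]
eef_rot: [-3.135, 0.002, -1.548]
contact_force: [-0.9, 1.2, -0.7]
gripper_width: 0.06
```

```bash
python3 -c "
from h import *
go(.432,-.226,.006,-88)"
```

```text
xyz [-0.0, -0.002, 0.118] dr [-0.004, 0.001, -0.008]
```

step_arm([
  {"xyz": [0,0,0.06],"dr": [0,0,0],"hand": 0.7},
  {"xyz": [0,0,0.11],"dr": [0,0,0],"hand": 0.7},
  {"xyz": [0,0,0.115],"dr": [0,0,0],"hand": 0.7},
  {"xyz": [0,0,0.115],"dr": [0,0,0],"hand": 0},
  {"xyz": [0,0,0.115],"dr": [0,0,0],"hand": 0},
  {"xyz": [0,0,0.115],"dr": [0,0,0],"hand": 0},
  {"xyz": [0,0,0.115],"dr": [0,0,0],"hand": 0},
  {"xyz": [0,0,0.115],"dr": [0,0,0],"hand": 0},
])

```text
t: 8.05
position: [0.4333, -0.2273, 0.0105]
eef_rot: [-3.131, -0.001, -1.548]
contact_force: [-0.3, 1.5, 8.5]
gripper_width: 0.0226
```

step_arm([
  {"xyz": [0,0,0],"dr": [0,0,0],"hand": 0},
  {"xyz": [0,0,0],"dr": [0,0,0],"hand": 0},
  {"xyz": [0,0,-0.06],"dr": [0,0,0],"hand": 0},
  {"xyz": [0,0,-0.14],"dr": [0,0,0],"hand": 0},
  {"xyz": [0,0,-0.22],"dr": [0,0,0],"hand": 0},
  {"xyz": [0,0,-0.3],"dr": [0,0,0],"hand": 0},
  {"xyz": [0,0,-0.38],"dr": [0,0,0],"hand": 0},
  {"xyz": [0,0,-0.48],"dr": [0,0,0],"hand": 0},
])

```text
t: 8.72
position: [0.43, -0.2266, 0.2439]
eef_rot: [-3.131, -0.001, -1.548]
contact_force: [1.2, -1.0, -3.3]
gripper_width: 0.0226
```

```bash
python3 -c "
from h import *
go(.61,.148,.26)"
```

```text
xyz [-0.741, -0.377, -0.029] dr [-0.007, -0.0, 0.0]
```

step_arm([
  {"xyz": [-0.74,-0.377,-0.04],"dr": [0,0,0],"hand": 0},
  {"xyz": [-0.74,-0.377,-0.04],"dr": [0,0,0],"hand": 0},
  {"xyz": [-0.74,-0.377,-0.04],"dr": [0,0,0],"hand": 0},
  {"xyz": [-0.74,-0.377,-0.04],"dr": [0,0,0],"hand": 0},
  {"xyz": [-0.74,-0.377,-0.04],"dr": [0,0,0],"hand": 0},
  {"xyz": [-0.74,-0.377,-0.04],"dr": [0,0,0],"hand": 0},
  {"xyz": [-0.74,-0.377,-0.04],"dr": [0,0,0],"hand": 0},
  {"xyz": [-0.74,-0.377,-0.04],"dr": [0,0,0],"hand": 0},
])

```text
t: 9.38
position: [0.5744, 0.0753, 0.2612]
eef_rot: [-3.131, -0.001, -1.548]
contact_force: [1.2, -0.4, -1.8]
gripper_width: 0.0223
```

```bash
python3 -c "
from h import *
go(.61,.148,.24);go(.61,.148,.135)"
```

```text
xyz [-0.144, -0.074, 0.043] dr [-0.007, -0.001, 0.0]
xyz [-0.144, -0.072, 0.253] dr [-0.007, -0.001, 0.0]
```

step_arm([
  {"xyz": [-0.144,-0.073,0],"dr": [0,0,0],"hand": 0},
  {"xyz": [-0.144,-0.073,0],"dr": [0,0,0],"hand": 0},
  {"xyz": [-0.144,-0.073,0.06],"dr": [0,0,0],"hand": 0},
  {"xyz": [-0.144,-0.073,0.14],"dr": [0,0,0],"hand": 0},
  {"xyz": [-0.144,-0.073,0.21],"dr": [0,0,0],"hand": 0},
  {"xyz": [-0.144,-0.073,0.25],"dr": [0,0,0],"hand": 0},
  {"xyz": [-0.144,-0.073,0.25],"dr": [0,0,0],"hand": 0},
  {"xyz": [-0.144,-0.073,0.25],"dr": [0,0,0],"hand": 0.6},
])

```text
t: 10.05
position: [0.6094, 0.148, 0.1355]
eef_rot: [-3.134, -0.001, -1.547]
contact_force: [1.3, -0.2, 1.0]
gripper_width: 0.0335
```

step_arm([
  {"xyz": [0,0,0],"dr": [0,0,0],"hand": 0.6},
  {"xyz": [0,0,0],"dr": [0,0,0],"hand": 0.6},
  {"xyz": [0,0,-0.08],"dr": [0,0,0],"hand": 0.6},
  {"xyz": [0,0,-0.16],"dr": [0,0,0],"hand": 0.6},
  {"xyz": [0,0,-0.24],"dr": [0,0,0],"hand": 0.6},
  {"xyz": [0.3,0.04,-0.2],"dr": [0,0,0],"hand": 0.6},
  {"xyz": [0.3,0.04,-0.2],"dr": [0,0,0],"hand": 0.6},
  {"xyz": [0.3,0.04,-0.2],"dr": [0,0,0],"hand": 0.6},
])

```text
t: 10.72
position: [0.5968, 0.0241, 0.2439]
eef_rot: [-3.126, -0.002, -1.545]
contact_force: [1.2, -0.9, 0.0]
gripper_width: 0.0511
```

```bash
python3 -c "
from h import *
go(.542,-.242,.13,-90);go(.542,-.242,.012,-90)
c=eyes.camera('top');s=eyes.camera('side');cv2.imwrite('pics/b1.png',np.hstack([cv2.resize(q[:,:],None,fx=4,fy=4,interpolation=cv2.INTER_CUBIC) for q in (c['frame'][130:215,225:320],s['frame'][140:225,310:410])]))
"
```

```text
xyz [0.529, 0.127, 0.227] dr [-0.01, -0.001, 0.016]
xyz [0.528, 0.13, 0.463] dr [-0.01, -0.001, 0.016]
```

View pics/b1.png

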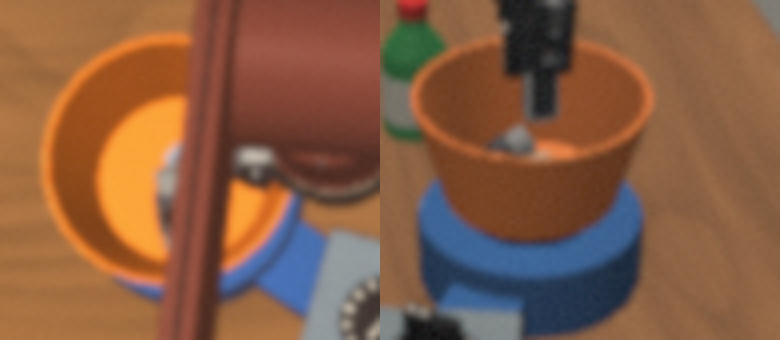

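The head is in the bowl (side crop at about (515,140)), and the nut is hidden behind the arm. The bush is next, with the jaws along y and open only 51 mm so they clear the neighbouring bush.

step_arm([
  {"xyz": [0.53,0.128,0.2],"dr": [-0.01,0,0.016],"hand": 0.6},
  {"xyz": [0.53,0.128,0.2],"dr": [-0.01,0,0.016],"hand": 0.6},
  {"xyz": [0.53,0.128,0.2],"dr": [-0.01,0,0.016],"hand": 0.6},
  {"xyz": [0.53,0.128,0.2],"dr": [-0.01,0,0.016],"hand": 0.6},
  {"xyz": [0.53,0.128,0.2],"dr": [-0.01,0,0.016],"hand": 0.6},
  {"xyz": [0.53,0.128,0.2],"dr": [-0.01,0,0.016],"hand": 0.6},
  {"xyz": [0.53,0.128,0.2],"dr": [-0.01,0,0.016],"hand": 0.6},
  {"xyz": [0.53,0.128,0.3],"dr": [-0.01,0,0.016],"hand": 0.6},
])

```text
t: 11.48
position: [0.542, -0.2564, 0.1096]
eef_rot: [-3.133, -0.015, -1.583]
contact_force: [2.3, -1.4, 0.7]
gripper_width: 0.0511
```

```bash
python3 -c "
from h import *
go(.542,-.242,.07,-90);go(.542,-.242,.01,-90)
c=eyes.camera('top')
for r in models.landmark_of('nut_center','top')[:3]: print(r,at(c,r['uv'],.095))
cv2.imwrite('pics/b2.png',cv2.resize(c['frame'][125:220,220:480],None,fx=3,fy=3,interpolation=cv2.INTER_CUBIC))"
```

```text
xyz [-0.03, 0.001, 0.079] dr [-0.005, -0.01, -0.008]
xyz [-0.032, 0.002, 0.199] dr [-0.005, -0.01, -0.008]
{'uv': [274.3, 170.9], 'conf': 0.44} [0.63642995 0.13400214 0.095     ]
```

View pics/b2.png

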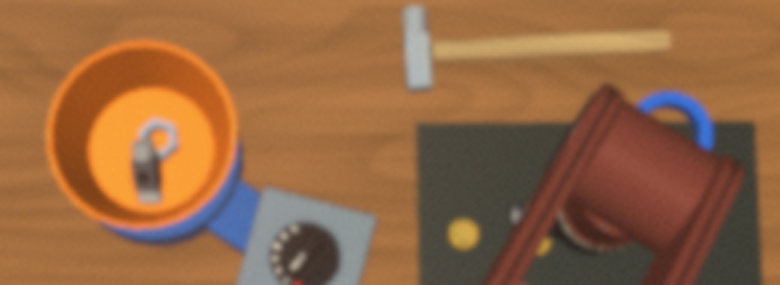

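The nut (crop (160,138)) and the head (148,170) are both in the bowl, and the left bush is undisturbed. Centring over the right bush and descending.

step_arm([
  {"xyz": [-0.031,0.002,0.02],"dr": [-0.005,-0.01,-0.008],"hand": 0.68},
  {"xyz": [-0.031,0.002,0.03],"dr": [-0.005,-0.01,-0.008],"hand": 0.68},
  {"xyz": [-0.031,0.002,0.08],"dr": [-0.005,-0.01,-0.008],"hand": 0.68},
  {"xyz": [-0.031,0.002,0.14],"dr": [-0.005,-0.01,-0.008],"hand": 0.68},
  {"xyz": [-0.031,0.002,0.19],"dr": [-0.005,-0.01,-0.008],"hand": 0.68},
  {"xyz": [-0.031,0.002,0.198],"dr": [-0.005,-0.01,-0.008],"hand": 0.68},
  {"xyz": [-0.031,0.002,0.198],"dr": [-0.005,-0.01,-0.008],"hand": 0},
  {"xyz": [-0.031,0.002,0.198],"dr": [-0.005,-0.01,-0.008],"hand": 0},
])

```text
t: 12.25
position: [0.5346, -0.2313, 0.0004]
eef_rot: [3.125, 0.014, -1.568]
contact_force: [0.1, -1.8, -0.0]
gripper_width: 0.0354
```

step_arm([
  {"xyz": [0,0,0],"dr": [0,0,0],"hand": 0},
  {"xyz": [0,0,0],"dr": [0,0,0],"hand": 0},
  {"xyz": [0,0,0],"dr": [0,0,0],"hand": 0},
  {"xyz": [0,0,-0.06],"dr": [0,0,0],"hand": 0},
  {"xyz": [0,0,-0.14],"dr": [0,0,0],"hand": 0},
  {"xyz": [0,0,-0.22],"dr": [0,0,0],"hand": 0},
  {"xyz": [0,0,-0.3],"dr": [0,0,0],"hand": 0},
  {"xyz": [0,0,-0.38],"dr": [0,0,0],"hand": 0},
])

```text
t: 12.92
position: [0.5373, -0.2339, 0.1927]
eef_rot: [3.126, 0.014, -1.568]
contact_force: [0.6, -0.4, -1.3]
gripper_width: 0.0283
```

```bash
python3 -c "
from h import *
go(.407,.21,.2,-90)"
```

```text
xyz [-0.889, 0.258, 0.002] dr [0.01, 0.009, 0.002]
```

The bush is held (28 mm). Carrying it to the tin.

step_arm([
  {"xyz": [-0.89,0.24,-0.01],"dr": [0.01,0.01,0],"hand": 0},
  {"xyz": [-0.89,0.24,-0.01],"dr": [0.01,0.01,0],"hand": 0},
  {"xyz": [-0.89,0.24,-0.01],"dr": [0.01,0.01,0],"hand": 0},
  {"xyz": [-0.89,0.24,-0.01],"dr": [0.01,0.01,0],"hand": 0},
  {"xyz": [-0.89,0.24,-0.01],"dr": [0.01,0.01,0],"hand": 0},
  {"xyz": [-0.89,0.24,-0.01],"dr": [0.01,0.01,0],"hand": 0},
  {"xyz": [-0.89,0.24,-0.01],"dr": [0.01,0.01,0],"hand": 0},
  {"xyz": [-0.89,0.24,-0.01],"dr": [0.01,0.01,0],"hand": 0},
])

```text
t: 13.58
position: [0.4489, 0.089, 0.2024]
eef_rot: [-3.141, -0.001, -1.569]
contact_force: [0.8, -0.1, -1.0]
gripper_width: 0.028
```

```bash
python3 -c "
from h import *
go(.407,.311,.16,-90)
for n in('top','side'):
  c=eyes.camera(n)
  for k,z in(('tin_rim',.07),('tin',0),('tin_floor',.005)):
    for r in models.landmark_of(k,n)[:1]: print(n,k,r['conf'],at(c,r['uv'],z).round(3))"
```

```text
xyz [-0.444, 0.083, 0.084] dr [-0.001, -0.001, 0.001]
top tin_rim 0.88 [0.409 0.309 0.07 ]
top tin 0.95 [0.398 0.304 0.   ]
top tin_floor 0.57 [0.401 0.308 0.005]
side tin_rim 0.78 [0.4   0.318 0.07 ]
side tin 0.72 [0.392 0.325 0.   ]
side tin_floor 0.61 [0.409 0.346 0.005]
```

step_arm([
  {"xyz": [-0.444,0.09,0.07],"dr": [0,0,0],"hand": 0},
  {"xyz": [-0.444,0.09,0.07],"dr": [0,0,0],"hand": 0},
  {"xyz": [-0.444,0.09,0.07],"dr": [0,0,0],"hand": 0},
  {"xyz": [-0.444,0.09,0.07],"dr": [0,0,0],"hand": 0},
  {"xyz": [-0.444,0.09,0.07],"dr": [0,0,0],"hand": 0},
  {"xyz": [-0.444,0.09,0.07],"dr": [0,0,0],"hand": 0},
  {"xyz": [-0.444,0.09,0.07],"dr": [0,0,0],"hand": 0},
  {"xyz": [-0.444,0.09,0.07],"dr": [0,0,0],"hand": 0},
])

```text
t: 14.65
position: [0.4053, 0.3076, 0.1658]
eef_rot: [3.14, -0.003, -1.57]
contact_force: [-0.0, -0.8, -2.7]
gripper_width: 0.028
```

```bash
python3 -c "
from h import *
go(.404,.311,.05,-90)
c=eyes.camera('top');s=eyes.camera('side');cv2.imwrite('pics/t1.png',np.hstack([cv2.resize(q[:,:],None,fx=4,fy=4,interpolation=cv2.INTER_CUBIC) for q in (c['frame'][210:295,170:265],s['frame'][110:195,220:320])]))
"
```

```text
xyz [-0.007, 0.002, 0.231] dr [0.001, -0.002, 0.001]
```

View pics/t1.png

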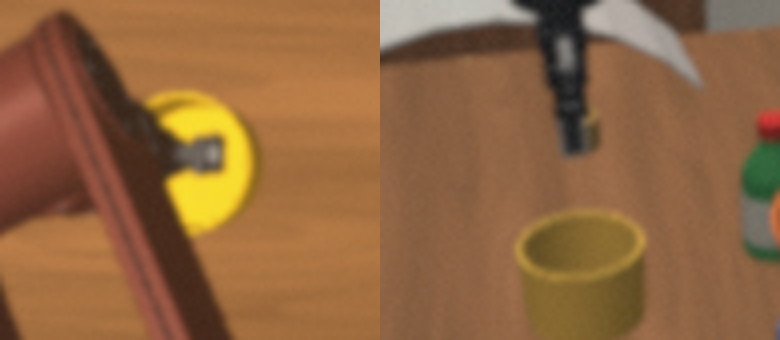

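The bush is held above the tin, and the column line-up in the side view is good (gripper about 575, tin 580). Lowering and releasing with a small opening.

step_arm([
  {"xyz": [-0.007,0.002,0.06],"dr": [0,0,0],"hand": 0},
  {"xyz": [-0.007,0.002,0.12],"dr": [0,0,0],"hand": 0},
  {"xyz": [-0.007,0.002,0.18],"dr": [0,0,0],"hand": 0},
  {"xyz": [-0.007,0.002,0.225],"dr": [0,0,0],"hand": 0},
  {"xyz": [-0.007,0.002,0.23],"dr": [0,0,0],"hand": 0},
  {"xyz": [-0.007,0.002,0.23],"dr": [0,0,0],"hand": 0},
  {"xyz": [-0.007,0.002,0.23],"dr": [0,0,0],"hand": 0.5},
  {"xyz": [-0.007,0.002,0.23],"dr": [0,0,0],"hand": 0.5},
])

```text
t: 15.42
position: [0.407, 0.3103, 0.0537]
eef_rot: [-3.138, -0.0, -1.573]
contact_force: [-0.0, -0.1, -0.3]
gripper_width: 0.0425
```

step_arm([
  {"xyz": [0,0,0],"dr": [0,0,0],"hand": 0.5},
  {"xyz": [0,0,-0.06],"dr": [0,0,0],"hand": 0.5},
  {"xyz": [0,0,-0.14],"dr": [0,0,0],"hand": 0.5},
  {"xyz": [0,0,-0.22],"dr": [0,0,0],"hand": 0.5},
  {"xyz": [0.1,-0.06,-0.28],"dr": [0,0,0],"hand": 0.5},
  {"xyz": [0.3,-0.12,-0.3],"dr": [0,0,0.15],"hand": 0.5},
  {"xyz": [0.4,-0.15,-0.3],"dr": [0,0,0.25],"hand": 0.5},
  {"xyz": [0.5,-0.2,-0.3],"dr": [0,0,0.35],"hand": 0.5},
])

```text
t: 16.08
position: [0.4683, 0.1605, 0.2004]
eef_rot: [-3.133, 0.004, -1.952]
contact_force: [0.8, -0.0, 0.2]
gripper_width: 0.0427
```

```bash
python3 -c "
from h import *
print(robot.observe()['qpos'].round(2))
go(.524,-.005,.16,-127);go(.524,-.005,.16,53)
c=eyes.camera('top');s=eyes.camera('side')
cv2.imwrite('pics/t2.png',np.hstack([cv2.resize(q[:,:],None,fx=4,fy=4,interpolation=cv2.INTER_CUBIC) for q in (c['frame'][210:295,170:265],s['frame'][130:215,230:330])]))
for r in models.landmark_of('tin_rim','top')[:1]: print(at(c,r['uv'],.07))
"
```

```text
[ 0.17 -0.08  1.9  -0.    1.31  2.12]
xyz [0.266, -0.226, 0.082] dr [-0.005, 0.003, 0.168]
xyz [0.266, -0.226, 0.082] dr [-0.005, -0.007, -1.832]
[0.40557882 0.31716607 0.07      ]
```

View pics/t2.png

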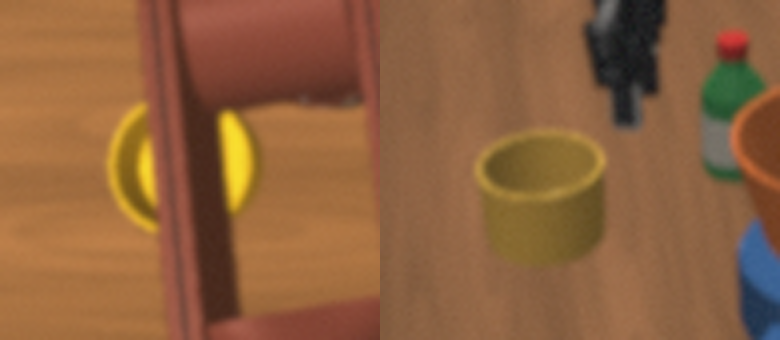

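The arm hides the inside of the tin here, so I'll check it from the dial. The last joint limit means I need the 53° jaw yaw, so the wrist goes back the other way while travelling.

step_arm([
  {"xyz": [0.266,-0.226,0],"dr": [0,0,-0.9],"hand": 0.5},
  {"xyz": [0.266,-0.226,0],"dr": [0,0,-0.9],"hand": 0.5},
  {"xyz": [0.266,-0.226,0],"dr": [0,0,-0.9],"hand": 0.5},
  {"xyz": [0.266,-0.226,0],"dr": [0,0,-0.9],"hand": 0.5},
  {"xyz": [0.266,-0.226,0],"dr": [0,0,-0.9],"hand": 0.5},
  {"xyz": [0.266,-0.226,0],"dr": [0,0,-0.9],"hand": 0.5},
  {"xyz": [0.266,-0.226,0],"dr": [0,0,-0.9],"hand": 0.5},
  {"xyz": [0.266,-0.226,0],"dr": [0,0,-0.9],"hand": 0.5},
])

```text
t: 16.9
position: [0.5245, -0.0056, 0.2004]
eef_rot: [-3.135, -0.004, -0.994]
contact_force: [-0.8, 0.3, -0.7]
gripper_width: 0.0426
```

step_arm([
  {"xyz": [0,0,0],"dr": [0,0,-0.9],"hand": 0.5},
  {"xyz": [0,0,0],"dr": [0,0,-0.9],"hand": 0.5},
  {"xyz": [0,0,0],"dr": [0,0,-0.9],"hand": 0.5},
  {"xyz": [0,0,0],"dr": [0,0,-0.9],"hand": 0.5},
  {"xyz": [0,0,0],"dr": [0,0,-0.9],"hand": 0.5},
  {"xyz": [0,0,0],"dr": [0,0,-0.9],"hand": 0.5},
  {"xyz": [0,0,0],"dr": [0,0,-0.9],"hand": 0.5},
  {"xyz": [0,0,0],"dr": [0,0,-0.9],"hand": 0.5},
])

```text
t: 17.57
position: [0.5248, -0.0038, 0.2012]
eef_rot: [3.141, -0.009, 0.008]
contact_force: [0.3, 0.1, 0.3]
gripper_width: 0.0427
```

```bash
python3 -c "
from h import *
print(robot.observe()['qpos'].round(2))
go(.524,-.005,.14,53)
c=eyes.camera('top');s=eyes.camera('side')
cv2.imwrite('pics/t3.png',np.hstack([cv2.resize(q[:,:],None,fx=4,fy=4,interpolation=cv2.INTER_CUBIC) for q in (c['frame'][210:295,170:265],s['frame'][185:270,275:375])]))
for k,z in(('tin_rim',.07),('tin',0)): print(k,[at(c,r['uv'],z).round(3) for r in models.landmark_of(k,'top')[:1]])
"
```

```text
[-0.16 -0.    1.83  0.    1.31 -0.17]
xyz [-0.003, 0.002, 0.122] dr [0.003, -0.005, -0.584]
tin_rim [array([0.398, 0.308, 0.07 ])]
tin [array([0.406, 0.311, 0.   ])]
```

View pics/t3.png

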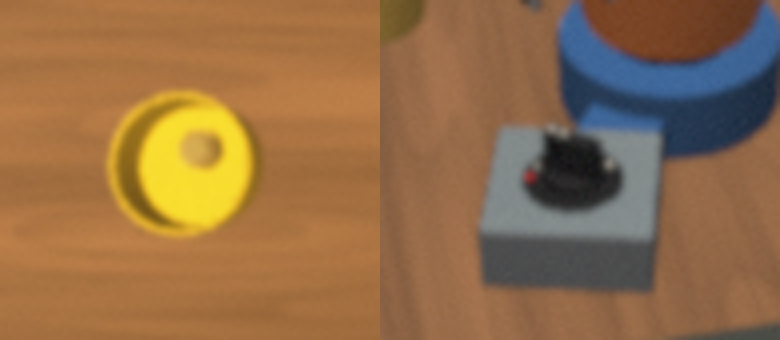

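The bush is in the tin (crop (200,148)) and the tin hasn't moved. The dial pointer is still at the first mark. I'll check the dial axis by projection while turning to 53°.

step_arm([
  {"xyz": [-0.003,0.002,0.06],"dr": [0.003,-0.005,-0.584],"hand": 0.5},
  {"xyz": [-0.003,0.002,0.06],"dr": [0.003,-0.005,-0.584],"hand": 0.5},
  {"xyz": [-0.003,0.002,0.06],"dr": [0.003,-0.005,-0.584],"hand": 0.5},
  {"xyz": [-0.003,0.002,0.08],"dr": [0.003,-0.005,-0.584],"hand": 0.5},
  {"xyz": [-0.003,0.002,0.08],"dr": [0.003,-0.005,-0.584],"hand": 0.5},
  {"xyz": [-0.003,0.002,0.08],"dr": [0.003,-0.005,-0.584],"hand": 0.5},
  {"xyz": [-0.003,0.002,0.08],"dr": [0.003,-0.005,-0.584],"hand": 0.5},
  {"xyz": [-0.003,0.002,0.08],"dr": [0.003,-0.005,-0.584],"hand": 0.5},
])

```text
t: 18.43
position: [0.5236, -0.0049, 0.1611]
eef_rot: [-3.141, -0.0, 0.918]
contact_force: [0.1, 0.3, -0.3]
gripper_width: 0.0428
```

```bash
python3 -c "
from h import *
go(.524,-.005,.115,53);go(.524,-.005,.066,53)
s=eyes.camera('side');p=np.array(robot.observe()['position'])
i=s['frame'].copy();K=6;x,y,w,h=275,160,100,90
o=cv2.resize(i[y:y+h,x:x+w],None,fx=K,fy=K,interpolation=cv2.INTER_CUBIC)
L=lambda X:tuple(int(v) for v in ((proj(s,X)-[x,y]+.5)*K))
for X,col in(((.524,-.005,.091),(0,255,0)),(p,(255,255,0)),((.524,-.005,.061),(0,0,255))): cv2.drawMarker(o,L(X),col,0,14,1)
for sg in(-1,1):
  a=np.radians(-37); cv2.drawMarker(o,L((.524+sg*.021*np.cos(a),-.005+sg*.021*np.sin(a),.091)),(0,255,0),1,10,1)
cv2.imwrite('pics/d1.png',o)"
```

```text
xyz [0.0, 0.001, 0.092] dr [-0.0, -0.0, -0.005]
xyz [0.0, 0.001, 0.19] dr [-0.0, -0.0, -0.005]
```

View pics/d1.png

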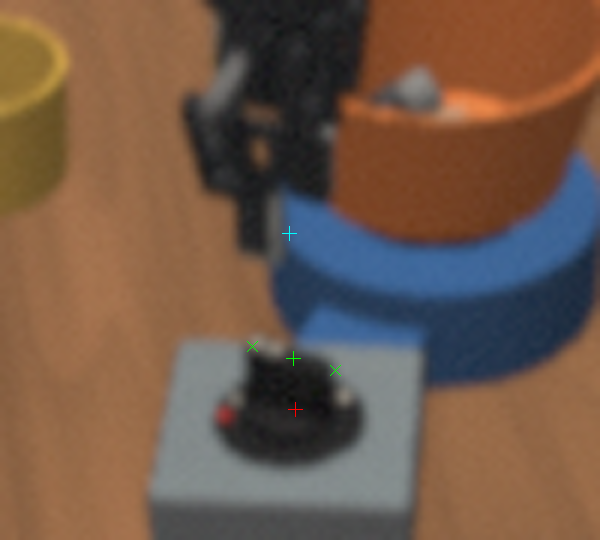

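The projected bar (green marks) lies on the real bar from (250,346) to (335,370), so the axis and yaw are right. Descending and gripping the bar.

step_arm([
  {"xyz": [0,0.001,0.05],"dr": [0,0,-0.005],"hand": 0.5},
  {"xyz": [0,0.001,0.1],"dr": [0,0,-0.005],"hand": 0.5},
  {"xyz": [0,0.001,0.14],"dr": [0,0,-0.005],"hand": 0.5},
  {"xyz": [0,0.001,0.17],"dr": [0,0,-0.005],"hand": 0.5},
  {"xyz": [0,0.001,0.184],"dr": [0,0,-0.005],"hand": 0.5},
  {"xyz": [0,0.001,0.184],"dr": [0,0,-0.005],"hand": 0.5},
  {"xyz": [0,0.001,0.184],"dr": [0,0,-0.005],"hand": 0},
  {"xyz": [0,0.001,0.184],"dr": [0,0,-0.005],"hand": 0},
], squeeze=40)

```text
t: 19.15
position: [0.5251, -0.0053, 0.0704]
eef_rot: [3.14, -0.001, 0.924]
contact_force: [-0.5, 0.6, 0.2]
gripper_width: 0.02
```

step_arm([
  {"xyz": [0,0,0],"dr": [0,0,0],"hand": 0},
  {"xyz": [0,0,0],"dr": [0,0,0],"hand": 0},
  {"xyz": [0,0,0],"dr": [0,0,0],"hand": 0},
  {"xyz": [0,0,0],"dr": [0,0,0],"hand": 0},
  {"xyz": [0,0,0],"dr": [0,0,0],"hand": 0},
  {"xyz": [0,0,0],"dr": [0,0,0],"hand": 0},
])

```text
t: 19.65
position: [0.5258, -0.0048, 0.071]
eef_rot: [3.139, -0.003, 0.924]
contact_force: [3.4, 4.4, -3.8]
gripper_width: 0.0129
```

step_arm([
  {"xyz": [0,0,0],"dr": [0,0,0.07],"hand": 0},
  {"xyz": [0,0,0],"dr": [0,0,0.14],"hand": 0},
  {"xyz": [0,0,0],"dr": [0,0,0.21],"hand": 0},
  {"xyz": [0,0,0],"dr": [0,0,0.28],"hand": 0},
  {"xyz": [0,0,0],"dr": [0,0,0.35],"hand": 0},
  {"xyz": [0,0,0],"dr": [0,0,0.42],"hand": 0},
  {"xyz": [0,0,0],"dr": [0,0,0.49],"hand": 0},
  {"xyz": [0,0,0],"dr": [0,0,0.535],"hand": 0},
])

```text
t: 20.32
position: [0.5235, -0.006, 0.0709]
eef_rot: [3.141, 0.002, 0.078]
contact_force: [-9.0, -3.7, 3.0]
gripper_width: 0.0134
```

```bash
python3 -c "
from h import *
s=robot.observe();print(np.degrees(s['eef_rot'][2]),s['moment'],s['contact_force'],s['qpos'].round(2));go(.525,-.005,.07,5)"
```

```text
4.473805854926518 [-0.68290994  1.45318503  0.00511604] [-9.02319475 -3.68546123  2.98578623] [-0.16  0.16  1.92 -0.    1.06 -0.24]
xyz [0.003, -0.002, 0.002] dr [0.001, 0.001, -0.006]
```

Turned 48.4°. Settling, then releasing and rising clear.

step_arm([
  {"xyz": [0.003,-0.002,0],"dr": [0,0,0],"hand": 0},
  {"xyz": [0.003,-0.002,0],"dr": [0,0,0],"hand": 0.4},
  {"xyz": [0.003,-0.002,0],"dr": [0,0,0],"hand": 0.4},
  {"xyz": [0.003,-0.002,0],"dr": [0,0,0],"hand": 0.4},
  {"xyz": [0.003,-0.002,-0.05],"dr": [0,0,0],"hand": 0.4},
  {"xyz": [0.003,-0.002,-0.13],"dr": [0,0,0],"hand": 0.4},
  {"xyz": [0.003,-0.002,-0.21],"dr": [0,0,0],"hand": 0.4},
  {"xyz": [0.003,-0.002,-0.29],"dr": [0,0,0],"hand": 0.4},
])

```text
t: 20.98
position: [0.525, -0.0046, 0.2177]
eef_rot: [3.141, 0.002, 0.079]
contact_force: [1.0, -0.7, 0.7]
gripper_width: 0.0337
```

step_arm([
  {"xyz": [0,0.5,-0.1],"dr": [0,0,0],"hand": 0.4},
  {"xyz": [0,0.5,-0.1],"dr": [0,0,0],"hand": 0.4},
  {"xyz": [0,0.5,-0.1],"dr": [0,0,0],"hand": 0.4},
  {"xyz": [0,0.5,-0.1],"dr": [0,0,0],"hand": 0.4},
  {"xyz": [0,0.5,-0.1],"dr": [0,0,0],"hand": 0.4},
  {"xyz": [0,0.5,-0.1],"dr": [0,0,0],"hand": 0.4},
  {"xyz": [0,0.5,-0.1],"dr": [0,0,0],"hand": 0.4},
  {"xyz": [0,0.5,-0.1],"dr": [0,0,0],"hand": 0.4},
])

```text
t: 21.65
position: [0.545, -0.2566, 0.2688]
eef_rot: [3.139, 0.001, 0.075]
contact_force: [-0.0, 1.1, 0.0]
gripper_width: 0.0339
```

```bash
python3 -c "
from h import *
c=eyes.camera('top');f=c['frame'];r=lambda i,k:cv2.resize(i,None,fx=k,fy=k,interpolation=cv2.INTER_CUBIC)
a=r(f[110:290,180:480],2);b=r(f[190:232,300:344],5);o=np.zeros((580,600,3),np.uint8);o[:360]=a;o[365:575,:220]=b;o[365:575,230:]=r(f[125:230,185:370],2)
cv2.imwrite('pics/end.png',o)"
```

```text
(no output)
```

View pics/end.png

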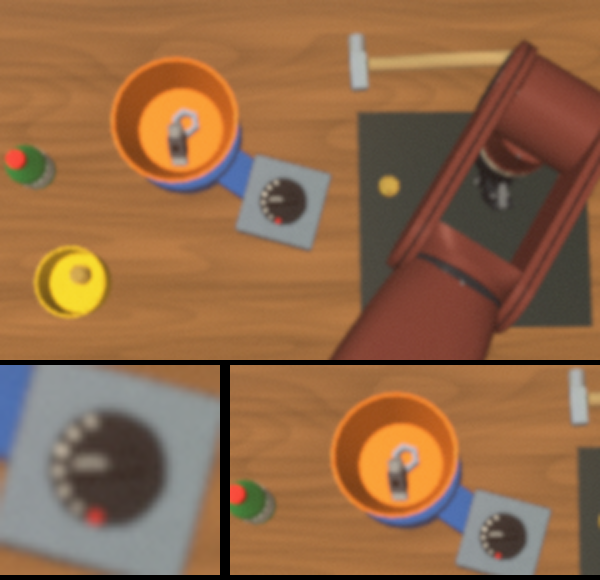

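The nut and head are in the bowl and the bush is in the tin, which hasn't moved. The dial pointer points about 88° left of down; the third click should be at 86°. Handing in.

```bash
python3 -c "
from h import *
print(close_job())"
```

```text
the job is handed in; nothing more can be done
None
```

The job is done and handed in at about 21.7 s on the robot's clock, well inside the 72 s limit. The hexagon nut and the smaller hammer head went into the orange bowl, and the right-hand brass bush went into the yellow tin. Then I gripped the dial at click one, turned it 48° clockwise to click three and let go.

**Last checks (top picture):**
- **Parts:** the nut and hammer head lie in the bowl and the bush is in the tin.
- **Tin:** it stands within about 1 cm of where it started, which is within the scatter of the network's readings.
- **Dial:** the pointer is about 88° left of the picture's down direction; 86° is expected for the third click.
- **Bystanders:** the oil bottle and what shows of the hammer are where they were. The arm hid the tape in that picture, but I never went near it.

**Disagreements:** The nut and bush fits from the side camera were poor (off by up to 15 mm), so I used the top-camera fits. The grips then closed at 35, 23 and 28 mm, close to the 36, 24 and 30 mm of the parts. I saw no high forces; the largest reported was about 10 N.

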